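# Slide a tub lid out over the serving step's edge

### The arm

A 6-joint arm with a two-finger parallel gripper is mounted at the origin on the work surface. World frame = base frame: x ahead of the robot, y to its left, z up, the work surface at z = 0. Lengths are in m, angles in rad, forces in N, time in s.
With the tool pointing down it reaches from about 0.275 to 0.825 m from the base axis. Payload 5.2 kg.
Tool frame: the origin (TCP) lies at the very end of the fingers, on their centre line; the grasp point (between the pads) lies 19 mm behind it; z points along the fingers, y is the direction in which the jaws open and shut (so a half turn about z gives the same grasp; the last joint's range is limited). The gripper opens to 93 mm and grips with 3 to 60 N. Pads are 15 mm wide; open, the fingers measure 128 mm over their backs; the gripper's body (75 mm by 188 mm) begins 65 mm behind the grasp point.
Start: joints at [1.01, 0.259, 1.535, -0, 1.348, -0.203], TCP at [0.193, 0.515, 0.219] pointing down, gripper open.
Joint ranges: [-3.14, 3.14], [-0.91, 2.08], [0.19, 2.58], [-1.22, 4.36], [0.22, 2.71], [-3.12, 3.12]. Speed limits (rad/s): [2.57, 2.57, 3.14, 3.14, 3.14, 3.14].

### API

Orientations are given as a 3x3 rotation matrix whose columns are the frame's x, y, z axes.
In Python, from workcell import robot gives the robot as it stands.
- The arm moves only by the shell command python3 -m jog 'ROWS' [FORCE]. ROWS is JSON, one flat list of numbers, 5 for each row, row after row: the shift along the tool's x, y, z in mm, then the turn about the tool's z in rad, then the opening, from -1 (shut) to 1 (fully open). In form: [tx, ty, tz, turn, hand, tx, ty, tz, turn, hand, ...]. A call has 1 to 20 rows; each row is the pose to reach, as a shift and turn from the pose commanded when the call began, along the tool's axes at that moment; what a row does not reach only later rows make up. A row lasts 1/10 s, in which the tool goes at most 50 mm and 8.59 degrees, less where a joint would pass 70% of its speed; a pose out of reach is approached as far as the arm can. A call with a gripper value outside its range is refused whole. The fingers move at their own pace and stop on an object; FORCE is the grip in N (left out, the last holds). Time passes only in rows, so rows that repeat a pose let the fingers close. It gives the time, the measured TCP pose, the force and the opening at its end, in the units of the state.
- robot.get_obs(): the state, without advancing time (a new reading comes with each control period).
- robot.capture(name): name is "side" or "top" or "wrist"; returns a dict with "image" (384x512x3 uint8, red, green, blue), "z_map" (384x512 float32, m along the optical axis (not along the pixel's ray), 0 where there is no reading), "fx", "fy", "cx", "cy" (pixels), "T" (4x4, takes a point from camera to world coordinates). Camera axes: x right, y down, z forward; pixel columns grow to the right and rows downward; lengths in m; the calibration is good to about 2 mm. The wrist camera is an equidistant fisheye: a pixel r from the principal point sees the ray r / f radians off the axis. A picture is of the moment at which its call begins.
- robot.finish_job(): hands the job in, once; it reports no verdict.
The state is a dict: "clock": time; "qpos": joint angles; "joint_vel": joint speeds; "joint_efforts": joint torques, N m; "position": TCP position; "ee_rot": TCP orientation; "contact_force": force on the tool from outside, world axes, zero at the start; "moment": the same for the moment, N m; "finger_gap": finger opening in m.
Only numpy, scipy, OpenCV 4.12 (cv2) and the standard library are available. Lean on these libraries where they do the work, as an engineer would, in place of code of your own. Each camera call takes 0.05 s, during which the arm holds its last target. There are 200 camera calls.

### The job

Push the blue tub lid across the steel serving step, out over the step's far edge (the side away from the robot), until the white stripe on the lid lies right along that edge, so that the next person can pick it up from below. It must end lying flat and square to the edge. Slide it with the fingertips only, without lifting it or shoving it fast, and leave the red lid and everything else where they are.

Things in the scene. Friction and masses are not known exactly. Their poses are not given: they have to be found in the camera images.
- step: fixed brushed-metal serving step standing on the counter, a flat plate without raised rims, 280 mm deep (its x) by 620 mm wide (its y), top surface 60 mm above the counter. Origin at the centre of its underside, on the counter; its x axis points away from the robot, square to the far edge. Open air beneath the last 50 mm before the far edge. It stands at a different place and angle each time.
- step_edge (a point): middle of the step's far top edge (140 mm along the step's x from its origin, 60 mm up); same axes as the step
- blue_lid_centre (a point): centre (half-way up) of the blue tub lid: a loose stiff flat plastic slab, 100 mm along its x, 130 mm along its y, 8 mm thick, about 0.06 to 0.13 kg, lying flat on the step beside the red lid (left or right of it). Its x axis points to the long side that is to hang over, roughly towards the step's far edge (up to 20 degrees off at first); z is up. It slides with ordinary friction
- blue_lid_stripe (a point): middle of the white stripe on top of the blue lid; the stripe is 12 mm wide, runs along the lid's y, and its middle line lies 15 mm from the lid's centre towards its leading side (35 mm behind the leading side)
- red_lid_centre (a point): centre (half-way up) of the red tub lid, same shape, size and stripe as the blue one, lying on the step; leave it alone
- tumbler: open steel tumbler, 66 mm across, 90 mm tall, standing near the step's left end; origin at the centre of its underside; leave it alone
- jar: amber jar with green cap, 62 mm across, 85 mm tall, standing near the step's right end; origin at the centre of its underside; leave it alone
- tub: open clear tub, 96 x 126 x 80 mm, on the counter to the left of the step; origin at the centre of its underside; leave it alone
- spoon: steel spoon, 200 mm long, lying on the counter to the right of the step; leave it alone
Not all that is in view belongs to the job. Of the things that look like the part that bears blue_lid_centre, the smallest one is meant.

How it is judged:
At the end, for the whole second after the job is handed in: The middle line of the blue lid's white stripe is within 8 mm of the step's far edge (so 27 to 43 mm of the lid overhang), the lid is square to the edge within about 10 degrees, flat on the step and at rest, with the robot clear (x of blue_lid_stripe in the frame of step_edge between -0.008 and 0.008 m and angle between the x axis of blue_lid_centre and the x axis of step, either way round below 0.17 rad and y of blue_lid_stripe in the frame of step_edge between -0.25 and 0.25 m and z of blue_lid_centre in the frame of step between 0.061 and 0.067 m and angle between blue_lid_centre's own z axis and vertical below 0.05 rad and linear speed of blue_lid below 0.02 m/s); the robot touches nothing.
It fails at once if the blue lid is lifted or tipped (z of blue_lid_centre in the frame of step above 0.072 m or angle between blue_lid_centre's own z axis and vertical above 0.2 rad).
It fails at once if the blue lid falls off the step (z of blue_lid_centre in the frame of step below 0.05 m).
It fails at once if the blue lid is shoved fast (over 0.5 m/s) (linear speed of blue_lid above 0.5 m/s).
It fails at once if the red lid is moved by more than 20 mm (distance of red_lid_centre from where it was at the start of the episode above 0.02 m).
It fails at once if another thing is moved by more than 30 mm or tipped over (distance of any of tumbler, jar, tub, spoon from where it was at the start of the episode above 0.03 m or angle between any of tumbler, jar's own z axis and vertical above 0.4 rad).
It also fails if it takes over 42 s, if anything falls off the work surface, if the arm or the gripper's body presses on something with over 40 N, if the wrist force passes 120 N, or if a joint passes its speed limit or range.

## Working session

There is one attempt and no reset: what is moved stays moved. The work goes in short steps, Python scripts to look and compute and a shell command to move; the robot and the scene stay as the last step left them, time stands still between calls to the robot, and variables do not carry over. Pictures are saved under pics/ and viewed, about 8 in all and at most 12, crops included, and the job is handed in when it is done.

```bash
mkdir -p pics; ls
cat > h.py <<'E'
import numpy as np, cv2
from workcell import robot
def cap(n):
    c=robot.capture(n); cv2.imwrite(f'pics/{n}_{robot.get_obs()["clock"]:.2f}.png',c['image'][:,:,::-1]); return c
def onplane(c,uv,z):
    uv=np.atleast_2d(uv).astype(float); d=np.c_[(uv[:,0]-c['cx'])/c['fx'],(uv[:,1]-c['cy'])/c['fy'],np.ones(len(uv))]
    d=d@c['T'][:3,:3].T; o=c['T'][:3,3]; return o+d*((z-o[2])/d[:,2])[:,None]
def depthpts(c):
    v,u=np.mgrid[:384,:512]; z=c['z_map']; p=np.stack([(u-c['cx'])/c['fx']*z,(v-c['cy'])/c['fy']*z,z],-1)
    return p@c['T'][:3,:3].T+c['T'][:3,3]
E
python3 - <<'E'
from h import *
for n in ('top','side'):
    c=cap(n); print(n,c['fx'],c['T'].round(3).tolist())
    np.save(n+'_img',c['image']); import pickle; pickle.dump(c,open(n+'.pkl','wb'))
o=robot.get_obs(); print(o['clock'],o['position'],o['ee_rot'].round(3) if hasattr(o['ee_rot'],'round') else o['ee_rot'],o['finger_gap'])
E
ls pics
```

```text
pics
top 433.00356296551087 [[-0.018, -0.997, 0.082, 0.343], [-1.0, 0.018, 0.0, 0.022], [-0.002, -0.082, -0.997, 1.576], [0.0, 0.0, 0.0, 1.0]]
side 373.88565738437694 [[0.798, -0.366, 0.479, -0.074], [-0.602, -0.466, 0.648, -0.701], [-0.014, -0.806, -0.592, 0.737], [0.0, 0.0, 0.0, 1.0]]
0.1 [0.19231578 0.51474784 0.2179028 ] [[-0.937  0.35  -0.001]
 [ 0.35   0.937 -0.001]
 [ 0.    -0.002 -1.   ]] 0.0927588005664442
side_0.10.png
top_0.05.png
```

View pics/top_0.05.png

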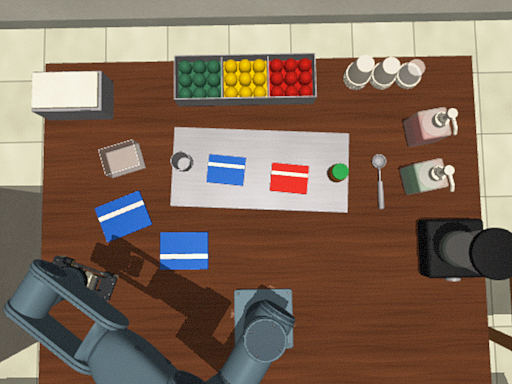

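View pics/side_0.10.png

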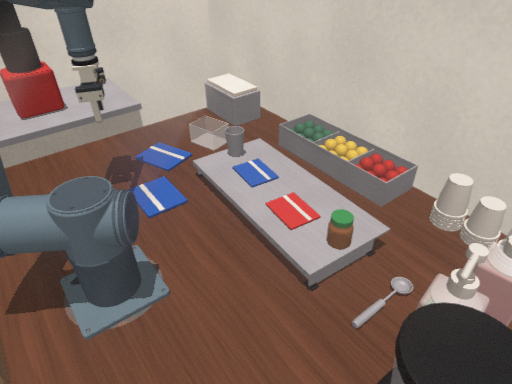

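Top view: the small blue lid is on the step at (226,170), with its stripe towards the far edge. The red lid is at (290,178), the tumbler at (182,161) and the jar at (339,172). Two larger blue lids lie on the counter as decoys. Next I measure them.

```bash
cat >> h.py <<'E'
def bluelid(c,roi=None):
    h=cv2.cvtColor(c['image'],cv2.COLOR_RGB2HSV); m=cv2.inRange(h,(105,130,60),(130,255,255))
    m=cv2.morphologyEx(m,cv2.MORPH_CLOSE,np.ones((9,9))); 
    return m
def rect(c,m,z):
    out=[]
    for k in cv2.findContours(m,cv2.RETR_EXTERNAL,cv2.CHAIN_APPROX_NONE)[0]:
        if cv2.contourArea(k)<200: continue
        p=onplane(c,k[:,0],z)[:,:2]; r=cv2.minAreaRect((p*1000).astype(np.float32)); out.append((k[:,0].mean(0),r))
    return out
E
python3 - <<'E'
from h import *; import pickle
for n in ('top','side'):
    c=pickle.load(open(n+'.pkl','rb')); P=depthpts(c); h=cv2.cvtColor(c['image'],cv2.COLOR_RGB2HSV)
    for nm,m in (('blue',bluelid(c)),('red',cv2.morphologyEx(cv2.inRange(h,(0,180,120),(6,255,255))|cv2.inRange(h,(175,180,120),(180,255,255)),cv2.MORPH_CLOSE,np.ones((9,9))))):
        for ctr,r in rect(c,m,.068):
            u,v=ctr.round().astype(int); print(n,nm,ctr.round(),np.round(r[0]),np.round(r[1]),round(r[2],1),'depth pt',P[v,u].round(3))
    # step by depth height
    m=((abs(P[...,2]-.06)<.006)&(c['z_map']>0)&(h[...,1]<60)).astype(np.uint8)*255
    m=cv2.morphologyEx(m,cv2.MORPH_OPEN,np.ones((3,3))); n_,l,s,_=cv2.connectedComponentsWithStats(m)
    i=1+s[1:,4].argmax(); k=np.argwhere(l==i)[:,::-1]
    hull=cv2.convexHull(k.astype(np.int32))[:,0]; q=onplane(c,hull,.06)[:,:2]; r=cv2.minAreaRect((q*1000).astype(np.float32)); print(n,'step',r, cv2.boxPoints(r).round(), 'z med',np.median(P[l==i][:,2]))
    # blue lid stripe
    b=bluelid(c); w=cv2.inRange(h,(0,0,190),(180,50,255))&b
    for kk in rect(c,bluelid(c),.068):
        mm=np.zeros_like(b); u,v=kk[0].round().astype(int); cv2.circle(mm,(int(u),int(v)),18,255,-1); y=np.argwhere(w&mm)[:,::-1]
        if len(y)>5: print(n,'stripe near',(u,v),onplane(c,y,.068)[:,:2].mean(0).round(4),len(y))
E
```

```text
top blue [184. 250.] [248. 270.] [163. 127.] 89.5 depth pt [0.246 0.276 0.015]
top blue [123. 216.] [371. 479.] [129. 168.] 21.5 depth pt [0.371 0.499 0.002]
top blue [226. 170.] [526. 120.] [126.  97.] 83.2 depth pt [0.524 0.119 0.074]
top red [289. 178.] [ 492. -101.] [126.  97.] 83.2 depth pt [ 0.492 -0.101  0.068]
top red [290.  77.] [ 855. -115.] [135. 151.] 0.4 depth pt [ 0.85  -0.112  0.079]
top step ((528.4743041992188, 1.665283203125), (618.9595336914062, 279.66265869140625), 86.80332946777344) [[ 372. -300.]
 [ 651. -315.]
 [ 685.  303.]
 [ 406.  318.]] z med 0.05938219465431538
top stripe near (np.int64(184), np.int64(250)) [0.2287 0.2676] 169
top stripe near (np.int64(123), np.int64(216)) [0.3888 0.4868] 164
top stripe near (np.int64(226), np.int64(170)) [0.5419 0.1172] 135
side blue [255. 172.] [524. 118.] [133. 100.] 83.5 depth pt [0.523 0.116 0.068]
side blue [160. 176.] [285. 292.] [426. 185.] 65.2 depth pt [ 0.305  0.388 -0.001]
side red [46. 91.] [ 169. 1403.] [694. 117.] 78.9 depth pt [0.142 1.205 0.103]
side step ((524.0050659179688, 1.68524169921875), (624.279052734375, 286.39556884765625), 86.8618392944336) [[ 364. -302.]
 [ 650. -318.]
 [ 684.  306.]
 [ 398.  321.]] z med 0.06101425647155723
side stripe near (np.int64(255), np.int64(172)) [0.5425 0.1184] 75
```

```bash
python3 - <<'E'
from h import *; import pickle
for n in ('top','side'):
    c=pickle.load(open(n+'.pkl','rb')); P=depthpts(c)
    m=(abs(P[...,2]-.147)<.012)&(abs(P[...,1]-.24)<.08)&(P[...,0]>.4)&(P[...,0]<.7)
    q=P[m]; print(n,len(q),q.min(0).round(3),q.max(0).round(3))
E
python3 -m jog '[-30,-20,0,-0.03,0.3, -70,-50,0,-0.08,0.3, -110,-80,0,-0.12,0.3, -150,-110,0,-0.16,0.3, -190,-140,0,-0.2,0.3, -230,-170,0,-0.24,0.3, -270,-200,0,-0.27,0.3, -310,-230,0,-0.3,0.3, -340,-260,0,-0.3,0.3, -365,-280,0,-0.3,0.3, -381,-296,0,-0.3,0.3, -381,-296,0,-0.3,0.3, -381,-296,0,-0.3,0.3, -381,-296,0,-0.3,0.3, -381,-296,0,-0.3,0.3]'
python3 - <<'E'
from h import *
c=cap('wrist'); print(c['T'].round(3).tolist(),c['fx'],c['cx'],c['cy'])
o=robot.get_obs(); print(o['position'],o['ee_rot'].round(3).tolist(),o['contact_force'],o['finger_gap'])
E
ls pics
```

```text
top 83 [0.52  0.236 0.136] [0.582 0.299 0.156]
side 171 [0.514 0.234 0.135] [0.581 0.301 0.153]
clock: 1.6
position: [0.4452, 0.1056, 0.2186]
ee_rot: [[-0.998, 0.056, -0.0], [0.056, 0.998, 0.0], [0.0, 0.0, -1.0]]
contact_force: [-0.8, 0.6, -0.8]
finger_gap: 0.0605
[[0.056, 0.964, 0.259, 0.374], [0.998, -0.054, -0.015, 0.109], [-0.0, 0.26, -0.966, 0.384], [0.0, 0.0, 0.0, 1.0]] 297.3186396354542 259.0951943191625 195.16592263889274
[0.44527142 0.10553295 0.21867243] [[-0.998, 0.056, -0.0], [0.056, 0.998, 0.0], [0.0, 0.0, -1.0]] [-0.6947823   0.71625383  0.04487825] 0.0604442875313365
side_0.10.png
top_0.05.png
wrist_1.65.png
```

View pics/wrist_1.65.png

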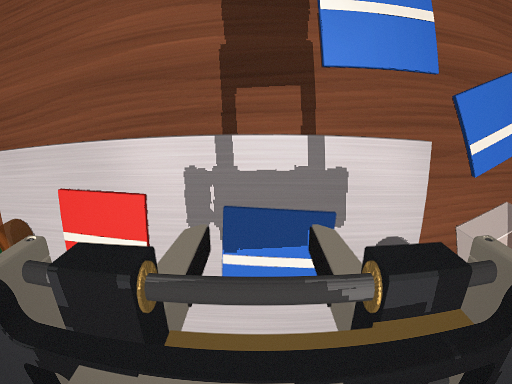

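```bash
cat >> h.py <<'E'
def fish(c,uv,z):
    uv=np.atleast_2d(uv).astype(float); a=np.c_[(uv[:,0]-c['cx'])/c['fx'],(uv[:,1]-c['cy'])/c['fy']]; r=np.linalg.norm(a,axis=1)+1e-9
    d=np.c_[a*(np.sin(r)/r)[:,None],np.cos(r)]@c['T'][:3,:3].T; o=c['T'][:3,3]; return o+d*((z-o[2])/d[:,2])[:,None]
E
python3 - <<'E'
from h import *
c=robot.capture('wrist')
for k in cv2.findContours(bluelid(c),cv2.RETR_EXTERNAL,cv2.CHAIN_APPROX_NONE)[0]:
    if cv2.contourArea(k)<400: continue
    p=fish(c,k[:,0],.068)[:,:2]; print(k[:,0].min(0),k[:,0].max(0),cv2.minAreaRect((p*1000).astype(np.float32)))
E
```

```text
[223 264] [316 276] ((554.082275390625, 111.73612976074219), (114.56616973876953, 17.08251953125), 86.79463195800781)
[223 206] [335 258] ((506.04248046875, 123.5367202758789), (128.2812957763672, 59.96731185913086), 83.24445343017578)
[453  72] [511 176] ((378.555908203125, 423.4851989746094), (115.07345581054688, 125.00752258300781), 20.700468063354492)
[318   0] [438  73] ((283.7997131347656, 252.3013916015625), (146.59210205078125, 77.6449966430664), 89.23748779296875)
```

Wrist view: the blue lid's rear edge is at row 207, which is x≈0.476, and it is yawed 83.2°. That agrees with the other views, and the fingers straddle behind it. Descending behind it now.

```bash
python3 -m jog '[0,0,20,0,0.3, 0,0,45,0,0.3, 0,0,70,0,0.3, 0,0,95,0,0.3, 0,0,115,0,0.3, 0,0,130,0,0.3, 0,0,140,0,0.3, 0,0,147,0,0.3, 0,0,152,0,0.3, 0,0,155,0,0.3, 0,0,156,0,0.3, 0,0,156,0,0.3]'
```

```text
clock: 2.9
position: [0.4461, 0.1045, 0.0629]
ee_rot: [[-0.998, 0.058, 0.001], [0.058, 0.998, -0.0], [-0.001, 0.0, -1.0]]
contact_force: [-0.8, -1.0, 0.0]
finger_gap: 0.0604
```

```bash
python3 -m jog '[-4,0,0,0,0.3, -10,0,0,0,0.3, -16,0,0,0,0.3, -22,0,0,0,0.3, -28,0,0,0,0.3, -35,0,0,0,0.3, -42,0,0,0,0.3, -49,0,0,0,0.3, -56,0,0,0,0.3, -63,0,0,0,0.3, -70,0,0,0,0.3, -77,0,0,0,0.3, -84,0,0,0,0.3, -91,0,0,0,0.3, -98,0,0,0,0.3, -104,0,0,0,0.3, -108,0,0,0,0.3, -110,0,0,0,0.3, -110,0,0,0,0.3, -110,0,0,0,0.3]'
cat > look.py <<'E'
from h import *
E0=np.array([.667,-.006]); X=np.array([.9985,-.0553]); Y=np.array([.0553,.9985])
for n in ('top','side'):
    c=cap(n); h=cv2.cvtColor(c['image'],cv2.COLOR_RGB2HSV); w=cv2.inRange(h,(0,0,190),(180,50,255))
    v,u=np.mgrid[:384,:512]; g=onplane(c,np.c_[u.ravel(),v.ravel()],.068)[:,:2]-E0; s=np.stack([g@X,g@Y],1)*1000
    ok=(abs(s[:,1]-125)<85)&(abs(s[:,0]+60)<140)
    b=cv2.inRange(h,(105,130,60),(130,255,255)).ravel()>0
    q=s[ok&b]; print(n,'blue',len(q),'rect in step mm',cv2.minAreaRect(q.astype(np.float32)))
    bb=cv2.morphologyEx((b.reshape(384,512)*255).astype(np.uint8),cv2.MORPH_CLOSE,np.ones((9,9)))
    q=s[ok&(bb.ravel()>0)&(w.ravel()>0)]
    if len(q)>5: print('  stripe',len(q),q.mean(0).round(1),cv2.minAreaRect(q.astype(np.float32)))
o=robot.get_obs(); p=np.array(o['position']); print('tcp step',((p[:2]-E0)@X*1000).round(1),((p[:2]-E0)@Y*1000).round(1),p[2],o['contact_force'].round(1))
E
python3 look.py; ls pics
```

```text
clock: 4.9
position: [0.5556, 0.0981, 0.0627]
ee_rot: [[-0.998, 0.058, 0.0], [0.058, 0.998, -0.0], [-0.0, -0.0, -1.0]]
contact_force: [-0.4, -0.2, 0.0]
finger_gap: 0.0606
top blue 0 rect in step mm ((0.0, 0.0), (0.0, 0.0), 0.0)
side blue 147 rect in step mm ((-59.00032424926758, 104.47090148925781), (98.28024291992188, 103.30364227294922), 0.011405538767576218)
  stripe 22 [-40.4  80.4] ((-41.33382797241211, 81.08295440673828), (13.033321380615234, 37.687442779541016), 0.031746137887239456)
tcp step -117.1 97.9 0.0627226666798007 [-0.2 -0.4 -0.7]
side_0.10.png
side_5.00.png
top_0.05.png
top_4.95.png
wrist_1.65.png
```

```bash
python3 -m jog '[-3,0,0,0,0.3, -8,0,0,0,0.3, -13,0,0,0,0.3, -18,0,0,0,0.3, -23,0,0,0,0.3, -28,0,0,0,0.3, -32,0,0,0,0.3, -36,0,0,0,0.3, -39,0,0,0,0.3, -40,0,0,0,0.3, -40,0,0,0,0.3, -40,0,0,0,0.3]'
python3 look.py
python3 -m jog '[10,0,0,0,0.3, 20,0,0,0,0.3, 30,0,-10,0,0.3, 35,0,-40,0,0.3, 35,0,-80,0,0.3, 20,-60,-120,0,0.3, 20,-110,-130,0,0.3, 40,-160,-130,0,0.3, 60,-210,-130,0,0.3, 80,-260,-130,0,0.3, 80,-310,-130,0,0.3, 80,-310,-130,0,0.3, 80,-310,-130,0,0.3, 80,-310,-130,0,0.3]'
python3 look.py; ls -t pics | head -2
```

```text
clock: 6.2
position: [0.5957, 0.0958, 0.0626]
ee_rot: [[-0.998, 0.058, 0.0], [0.058, 0.998, -0.0], [-0.0, 0.0, -1.0]]
contact_force: [0.3, 0.0, 0.2]
finger_gap: 0.0602
top blue 6 rect in step mm ((-62.55120086669922, 168.20452880859375), (7.149765968322754, 3.5224342346191406), 2.57806134223938)
side blue 112 rect in step mm ((-18.068992614746094, 115.24607849121094), (97.63966369628906, 124.83770751953125), 0.011408666148781776)
  stripe 19 [-0.1 80.4] ((-0.729942798614502, 80.8786849975586), (10.863761901855469, 33.30197525024414), 0.839873731136322)
tcp step -76.9 97.7 0.06266720997771633 [-0.3 -0.9  0.8]
clock: 7.7
position: [0.4971, -0.209, 0.1931]
ee_rot: [[-0.998, 0.06, 0.0], [0.06, 0.998, 0.0], [-0.0, 0.0, -1.0]]
contact_force: [0.1, -0.1, -1.0]
finger_gap: 0.0605
top blue 844 rect in step mm ((-17.027915954589844, 120.75506591796875), (128.36570739746094, 99.479248046875), 89.80397033691406)
  stripe 136 [ -1.8 121.2] ((-1.7787566184997559, 121.38360595703125), (124.17283630371094, 13.768792152404785), 89.87968444824219)
side blue 494 rect in step mm ((-19.850292205810547, 118.757080078125), (101.20085906982422, 131.86041259765625), 0.011405539698898792)
  stripe 71 [ -1.3 116.6] ((-1.2526683807373047, 118.33091735839844), (13.174253463745117, 117.67117309570312), 0.10470348596572876)
tcp step -158.0 -210.8 0.1929682756224678 [-0.8  0.7  0.2]
side_7.80.png
top_7.75.png
```

```bash
python3 - <<'E'
import cv2
a=cv2.imread('pics/top_7.75.png')[110:230,150:370]; b=cv2.imread('pics/side_7.80.png')[110:290,180:400]
a=cv2.resize(a,(660,360)[:2] if 0 else (385,210)); b=cv2.resize(b,(385,315)); cv2.imwrite('pics/cmp.png',cv2.resize(cv2.vconcat([a,b]),None,fx=1.1,fy=1.1))
E
python3 - <<'E'
from h import *
E0=np.array([.667,-.006]); X=np.array([.9985,-.0553]); Y=np.array([.0553,.9985])
for n in ('top','side'):
    c=cap(n); P=depthpts(c); h=cv2.cvtColor(c['image'],cv2.COLOR_RGB2HSV)
    g=P[...,:2]-E0; sx=g@X*1000; sy=g@Y*1000
    m=(abs(P[...,2]-.06)<.006)&(h[...,1]<60)&(sx>-100)&(sx<30)
    v,u=np.mgrid[:384,:512]; q=onplane(c,np.c_[u.ravel(),v.ravel()],.06)[:,:2].reshape(384,512,2)-E0; qx=q@X*1000
    for lo in range(-280,300,40):
        k=m&(sy>lo)&(sy<lo+40)
        if k.sum()>5: print(n,lo+20,qx[k].max().round(1),end='; ')
    hr=cv2.inRange(h,(0,180,120),(6,255,255))|cv2.inRange(h,(175,180,120),(180,255,255))
    k=(hr>0)&(abs(sx+100)<150)&(abs(sy)<250); w=g[k]; print('\nred',w.min(0).round(3),cv2.minAreaRect((P[k][:,:2]*1000).astype(np.float32)))
o=robot.get_obs(); print(o['position'],o['finger_gap'])
E
```

```text
top -260 0.8; top -220 0.6; top -180 -0.9; top -140 1.0; top -100 -0.3; top -60 1.0; top -20 0.3; top 20 -1.1; top 60 3.4; top 100 6.2; top 140 4.7; top 180 7.0; top 220 1.0; top 260 0.9; top 300 -0.6; 
red [-0.254 -0.14 ] ((477.06744384765625, -90.60646057128906), (109.97254180908203, 129.60633850097656), 83.47624969482422)
side -260 0.1; side -220 -0.1; side -180 0.0; side -140 -0.1; side -100 -1.7; side -60 -0.1; side -20 -0.4; side 20 -0.2; side 60 -0.9; side 100 -64.8; side 140 -64.7; side 180 -2.9; side 220 -0.4; side 260 -0.2; side 300 -0.5; Traceback (most recent call last):
  File "<stdin>", line 12, in <module>
    return umr_minimum(a, axis, None, out, keepdims, initial, where)
ValueError: zero-size array to reduction operation minimum which has no identity
```

View pics/cmp.png

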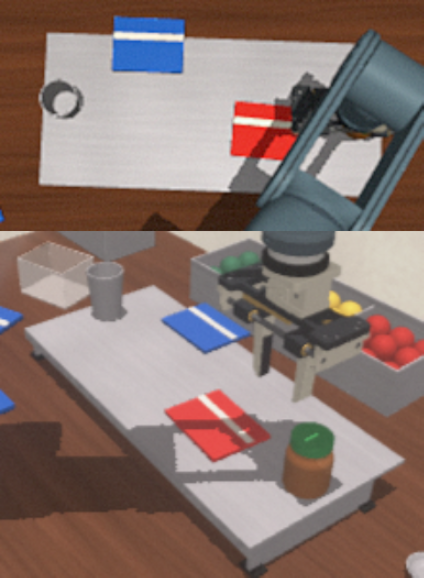

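The crop shows the blue lid overhanging squarely, with its stripe on the edge line. The red lid, tumbler and jar are in place and the gripper is in free air. The re-measured edge is within about 1 mm of my reference, and the stripe is at -1.3 to -1.8 mm.

```bash
python3 -c "
from workcell import robot; print(robot.finish_job())"
```

```text
the job is handed in; nothing more can be done
None
```

I pushed the small blue lid about 130 mm across the step with the two half-open fingertips, at 0.07 m/s or less. I then backed off, lifted clear and handed the job in at about 8 s; no verdict is reported.

**Stripe position:** the stripe's middle line measured -1.8 mm (top camera) and -1.3 mm (side camera) from the far edge, against the ±8 mm allowed. When I measured the edge again, it was within about 1 mm of where I had placed it. A few top-camera readings right beside the lid were 3 to 7 mm off, most likely because they picked up white stripe pixels.

**Squareness and flatness:** the lid is square to the edge within about 0.5 degrees. It looks flat in both views, but I did not measure its height again after the push.

**Other things:** in the last picture the red lid, tumbler and jar look unmoved. I never drove near them at pushing height, and the contact force stayed at sensor noise of about 1 N. My last check of the red lid gave no usable position: the arm partly hid it from the top camera, and the side camera search found no red pixels and stopped with an error. I did not measure the tub or spoon again.

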